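# Close up the sharpening stone box

## Robot

A 7-joint arm with a two-finger parallel gripper is mounted at the origin on the work surface. World frame = base frame: x ahead of the robot, y to its left, z up, the work surface at z = 0. Lengths are in mm, angles in rad, forces in N, time in s.
With the tool pointing down it reaches from about 400 to 875 mm from the base axis. Payload 6.5 kg.
Tool frame: the origin (TCP) lies at the very end of the fingers, on their centre line; the grasp point (between the pads) lies ctrl.grip_point_offset behind it (ctrl.grip_point_offset is the distance from the TCP to the grasp point, in mm); z points along the fingers, y is the line along which they close (so a half turn about z gives the same grasp; the last joint's range is limited). The gripper opens to 88 mm and grips with 3 to 60 N. Pads are 18 mm wide; open, the fingers measure 123 mm over their backs; the gripper's body (75 mm by 187 mm) begins 45 mm behind the grasp point.
Start: joints at [1.146, 0.536, -0.004, 1.538, 0.003, 1.067, -0.071], TCP at [228.244, -608.601, 238.716] pointing down, gripper open.
Joint ranges: [-2.7, 2.7], [-0.37, 2.16], [-1.27, 1.26], [0.24, 2.4], [-1.31, 4.45], [0.19, 1.91], [-2.76, 2.76]. Speed limits (rad/s): [2.39, 2.39, 3.14, 3.14, 3.14, 3.14, 3.14].

## Interface

Orientations are given as a rotation vector (axis times angle).
In Python, from bench import ctrl, hand, camera, job, spot_in, outline_of, mark_of, status gives the robot as it stands. Calls block until the motion is done:
- ctrl.move_to(position, orientation): joint-space move of the TCP to a pose.
- ctrl.move_l(position, orientation=None, max_speed=150, contact_N=None): straight line of the TCP; orientation=None keeps the orientation; max_speed is the mean speed in mm/s. With contact_N (N) it stops when the force on the tool has changed by that much, and returns True; else False.
- ctrl.move_joints(angles): joint-space move.
- hand.command_gripper(opening, strength=None): finger opening in mm; strength is the grip in N (None keeps the last); returns when the fingers have stopped.
- ctrl.sleep(seconds).
- ctrl.ik(position, orientation): joint angles nearest the present ones, or None.
- camera(name): name is "side" or "top" or "wrist"; returns a dict with "frame" (400x640x3 uint8, red, green, blue), "fx", "fy", "cx", "cy" (pixels), "R" (3x3) and "t" (3): a world point X has camera coordinates R X + t. Camera axes: x right, y down, z forward; pixel columns grow to the right and rows downward; lengths in mm; the calibration is good to about 2 mm. A picture is of the moment at which its call begins. There is no depth.
A pose or a line that the arm cannot do raises ctrl.Unreachable and nothing moves.
- job.finish_job(): hands the job in; it is judged then, once.
Trained networks look in a picture, given as the dict that the camera call returned (one of the last four; its "shot" number tells which), for a name from the list of things; names that differ only in an ending like _2 or _b are one class to them, and where a whole thing is asked for, a point or a joint stands for the part that bears it (a point fixed in the world has none). Each returns a list of dicts, best first, with "confidence" (0 to 1); they miss things now and then, are a little off and sometimes report something else, mostly with a low value. They report only what shows in the picture. A call takes as long as a camera call. They do not tell look-alikes from the thing itself.
- spot_in(picture, name): "at" ([x, y, z] in mm, in world coordinates, good to about 4 mm: the middle of the surface that is visible of it).
- outline_of(picture, name): "region" (400x640 bool, what is visible of it).
- mark_of(picture, name): "at" ([x, y, z] in mm, in world coordinates, good to about 4 mm: a listed point, or the origin of a listed thing).
Readings, each from a call of its own:
- status.read_time_s(): time.
- status.read_q(): joint angles.
- status.read_qd(): joint speeds.
- status.read_joint_efforts(): joint torques, N m.
- status.read_tcp_pos(): TCP position.
- status.read_eef_rot(): TCP orientation.
- status.read_contact_force(): force on the tool from outside, world axes, zero at the start.
- status.read_wrist_torque(): the same for the moment, N m.
- status.read_opening(): finger opening in mm.
- status.read_gripper_force(): force on a finger pad.
Only numpy, scipy, OpenCV 4.12 (cv2) and the standard library are available. Lean on these libraries where they do the work, as an engineer would, in place of code of your own. Each camera call takes 0.05 s, during which the arm holds its last target. There are 200 camera calls.

## Task

Load the long sharpening stone flat into the tray on the sloping stand, then fit the wooden lid over stone and tray until it sits fully down on the sloping board all round. Last, swing the clamp arm over and press it down so that it stays bearing firmly on the lid, and leave the other things on the bench where they are.

Things in the scene. Friction and masses are not known exactly. Their poses are not given: they have to be found in the camera images.
- stone: the long sharpening stone: plain grey block 50 mm (own x) x 150 mm (own y) x 30 mm high, 0.5 kg; origin at the centre of its underside, z up. At the start it lies flat on the bench
- lid: lift-off lid, a wooden box open below: outside 88 (own x) x 188 mm (own y), walls 6 mm thick, 36 mm deep inside, top 44 mm above the rim; on its middle a dark grip bar 18 (x) x 70 mm (y), 30 mm high (its top 74 mm above the rim). 0.28 kg. Origin: centre of the lower rim plane, z up. Starts standing right way up on the bench; may go on either way round
- tray: sloping board of the fixed dark stand, 30 degrees down to its front. Origin on its face in the tray's middle, 70 mm above the bench; z = board's normal, x up the slope, y across. Board x -55 to 80, y +-115 mm. The tray is a pale rim on it, 12 mm high, 6 mm thick, inside 60 (x) x 160 mm (y); the stone lies on the board inside it, long side along y
- lid_seat (a point): same point and axes as the tray's origin: the lid goes over the outside of the tray's rim (outside 72 x 172 mm, so 2 mm play on each side) until its own lower rim rests on the board; the lid's origin then coincides with this point
- clamp_hinge (a point): clamp's hinge, between two steel posts at the board's upper edge, at x 66, y 80, z 52 mm in the tray's frame (axes as the tray's); it turns about y
- clamp (a joint): clamp arm's angle, rad: 0 = down, pad touching a fully seated lid; about 2 = open, standing up. Stiff hinge (0.3 N m friction), stays where left. Steel bar 14 mm wide (tray y), 12 mm thick, 161 mm from hinge to end, the last 45 mm a black handle 16 mm wide; when down it points down the slope, the handle jutting out past the lid's front
- clamp_grip (a point): point in the middle of the clamp's black handle, 145 mm from the hinge
- mallet: bystander, leave alone: wooden mallet lying on the bench
- paintbrush: bystander, leave alone: paint brush lying on the bench
- cork_block: bystander, leave alone: cork sanding block, 60 x 100 x 35 mm
- short_stone: bystander, leave alone: a second, much shorter sharpening stone, 40 x 85 x 20 mm, not the one to load
- varnish: bystander, leave alone: amber varnish jar, 68 mm across, 110 mm high
- tin: bystander, leave alone: round tin, 80 mm across, 100 mm high
- turned_foot: bystander, leave alone: turned wooden furniture foot standing upright, 64 mm across, 130 mm high
Things that resemble listed ones, but are neither listed nor needed, are in the scene too. What is shaped like the lid but blue or red is not meant.

How it is judged:
By the outcome, as a careful person would: the job done as asked, in the order asked, and still so for the second after the job is handed in, with the robot touching nothing.
It also fails if it takes over 72 s, if anything falls off the work surface, if the arm or the gripper's body presses on something with over 40 N, if the wrist force passes 120 N, or if a joint passes its speed limit or range.

## Working session

There is one attempt and no reset: what is moved stays moved. The work goes in short steps, each a Python script; the robot and the scene stay as the last script left them, time stands still between calls to the robot, and variables do not carry over. Pictures are saved under pics/ and viewed, at most 11 in all, crops included, and the job is handed in when it is done.

```bash
ls; mkdir -p pics; python3 - <<'E'
from bench import *
import cv2,numpy as np
ims=[]
for n in ["top","side"]:
    p=camera(n); cv2.imwrite(f"pics/{n}0.png",p["frame"][:,:,::-1]); 
    print(n,p["fx"],p["cx"],p["cy"],np.round(p["R"],3).tolist(),np.round(p["t"],1))
    for k in ["stone","lid","tray","clamp","clamp_grip","clamp_hinge","lid_seat"]:
        for f in (mark_of,spot_in):
            try: print(k,f.__name__,[(np.round(d["at"]).tolist(),round(d["confidence"],2)) for d in f(p,k)][:4])
            except Exception as e: print(k,f.__name__,e)
print(ctrl.grip_point_offset,status.read_time_s(),status.read_eef_rot(),status.read_tcp_pos())
E
```

```text
pics
top 496.2044379212401 309.6431247897216 195.77631633559312 [[0.027, -0.999, 0.017], [-0.99, -0.029, -0.136], [0.136, -0.014, -0.991]] [ -68.3  509.9 1781.3]
stone call [([422.0, -311.0, -0.0], 0.96), ([422.0, 347.0, 3.0], 0.57)]
stone call [([425.0, -311.0, 30.0], 0.61)]
lid call [([641.0, 364.0, -1.0], 0.96), ([212.0, 387.0, -3.0], 0.73), ([423.0, 350.0, -2.0], 0.61)]
lid call [([212.0, 380.0, 43.0], 0.91), ([423.0, 343.0, 43.0], 0.68), ([636.0, 357.0, 44.0], 0.67)]
tray call [([577.0, -20.0, 70.0], 0.7), ([782.0, 232.0, -2.0], 0.41), ([587.0, 69.0, 290.0], 0.19)]
tray call [([590.0, -20.0, 78.0], 0.66)]
clamp call it knows: clamp_grip, clamp_hinge, cork_block, lid, lid_seat, mallet, paintbrush, short_stone, stone, tin, tray, turned_foot, varnish
clamp call [([591.0, 58.0, 299.0], 0.36)]
clamp_grip call [([589.0, 64.0, 291.0], 0.45)]
clamp_grip call [([596.0, -18.0, 77.0], 0.49)]
clamp_hinge call [([618.0, 59.0, 146.0], 0.67), ([424.0, 348.0, -2.0], 0.4)]
clamp_hinge call [([591.0, -17.0, 76.0], 0.81)]
lid_seat call [([580.0, -19.0, 68.0], 0.86)]
lid_seat call [([596.0, -18.0, 
[... 476 characters left out ...]
, -17.0, 71.0], 0.9)]
tray call [([585.0, -0.0, 83.0], 0.84)]
clamp call it knows: clamp_grip, clamp_hinge, cork_block, lid, lid_seat, mallet, paintbrush, short_stone, stone, tin, tray, turned_foot, varnish
clamp call [([595.0, 66.0, 235.0], 0.49)]
clamp_grip call [([586.0, 61.0, 292.0], 0.53)]
clamp_grip call [([596.0, 68.0, 239.0], 0.55)]
clamp_hinge call [([622.0, 62.0, 147.0], 0.7), ([425.0, 348.0, -2.0], 0.33)]
clamp_hinge call [([595.0, -1.0, 79.0], 0.77)]
lid_seat call [([580.0, -17.0, 68.0], 0.63)]
lid_seat call [([587.0, -4.0, 80.0], 0.9), ([352.0, 181.0, 35.0], 0.5)]
18.700000000000003 1.4 [-3.09115232e+00 -5.60669621e-01  5.21712512e-05] [ 228.24073815 -608.59122934  238.71669858]
```

View pics/top0.png

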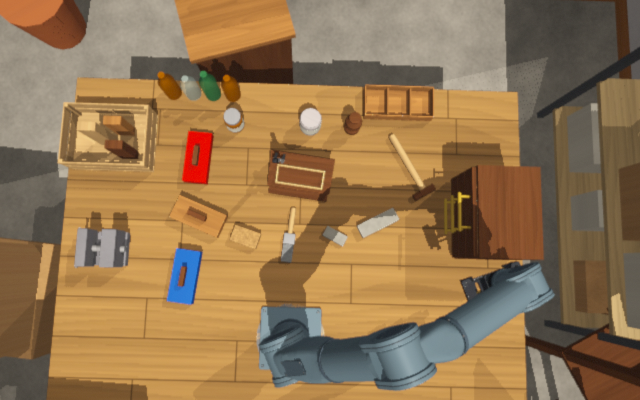

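View pics/side0.png

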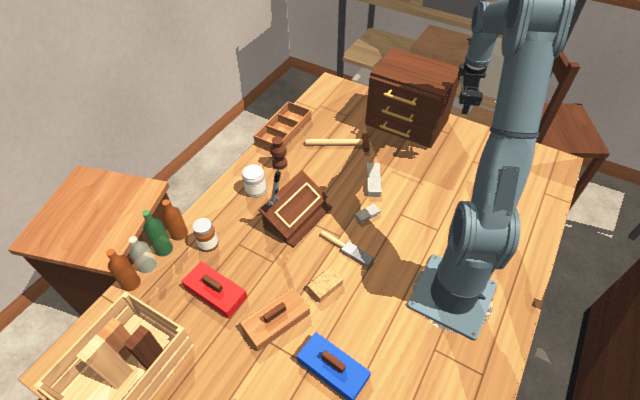

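The top view shows the grey stone at about (377,222), the wooden lid at (198,215), with red and blue decoys above and below it. The stand and tray are at (300,175), and the clamp stands upright at its left rear (275,155). Next I fit outlines to get poses.

```bash
cat > h.py <<'E'
from bench import *
import cv2,numpy as np
from scipy.optimize import minimize
from scipy.spatial.transform import Rotation as Ro
S=4
def proj(p,X):
    c=np.asarray(X)@np.array(p["R"]).T+np.array(p["t"])
    return np.c_[p["fx"]*c[:,0]/c[:,2]+p["cx"],p["fy"]*c[:,1]/c[:,2]+p["cy"]]
def box(x,y,z0,z1):
    return np.array([[a*x/2,b*y/2,c] for a in(-1,1) for b in(-1,1) for c in(z0,z1)],float)
M={"stone":[box(50,150,0,30)],"lid":[box(88,188,0,44),box(18,70,44,74)],"rim":[box(72,172,0,12)]}
def Rz(a): return Ro.from_euler("z",a).as_matrix()
def Rt(a): return Rz(a)@Ro.from_euler("y",-30,degrees=True).as_matrix()
def fit(views,name,x0):
    """views: [(picture,mask)], x0=(x,y,yaw); maximise silhouette overlap"""
    tr=name=="rim"
    def cost(v):
        R=Rt(v[2]) if tr else Rz(v[2]); s=0
        for p,m in views:
            a=np.zeros((400*S,640*S),np.uint8)
            for b in M[name]:
                q=proj(p,b@R.T+[v[0],v[1],70 if tr else 0])
                cv2.fillConvexPoly(a,cv2.convexHull(np.round((q+.5)*S*16).astype(np.int32)),1,shift=4)
            m4=m; i=(a&m4).sum(); s+=1-i/max(1,(a|m4).sum())
        return s/len(views)
    views=[(p,cv2.resize(m.astype(np.uint8),None,fx=S,fy=S,interpolation=cv2.INTER_NEAREST)) for p,m in views]
    best=None
    for dy in (0,.2,-.2):
        x=np.array(x0,float)+[0,0,dy]
        sim=np.array([x,x+[8,0,0],x+[0,8,0],x+[0,0,.1]])
        r=minimize(cost,x,method="Nelder-Mead",options=dict(initial_simplex=sim,xatol=.02,fatol=1e-5,maxfev=120))
        if best is None or r.fun<best.fun: best=r
    return best.x,best.fun
def outl(p,name,X):
    u=proj(p,[X])[0]; o=[]
    for d in outline_of(p,name):
        ys,xs=np.nonzero(d["region"])
        if len(xs): o.append((np.hypot(xs.mean()-u[0],ys.mean()-u[1]),d["confidence"],d["region"]))
    o.sort(key=lambda t:t[0]); return o[0] if o else None
def rimmask(p,X):
    hsv=cv2.cvtColor(p["frame"],cv2.COLOR_RGB2HSV)
    u=proj(p,[X])[0]; m=((hsv[...,2]>135)).astype(np.uint8)
    n,l,st,c=cv2.connectedComponentsWithStats(m,connectivity=8)
    k=[i for i in range(1,n) if st[i,4]>40 and st[i,0]<u[0]<st[i,0]+st[i,2] and st[i,1]<u[1]<st[i,1]+st[i,3]]
    k=min(k,key=lambda i:st[i,2]*st[i,3]); o=np.zeros_like(m)
    cs,_=cv2.findContours((l==k).astype(np.uint8),cv2.RETR_EXTERNAL,cv2.CHAIN_APPROX_NONE)
    cv2.drawContours(o,cs,-1,1,-1); return o
def rot(z,y):
    z=np.array(z,float);y=np.array(y,float); return Ro.from_matrix(np.c_[np.cross(y,z),y,z]).as_rotvec()
def down(a): # tool down, closing line along heading a
    return rot([0,0,-1],[np.cos(a),np.sin(a),0])
E
cat > a.py <<'E'
from h import *
V={n:camera(n) for n in("top","side")}
for k,x0 in(("stone",(420,-311,.4)),("lid",(424,349,1.1))):
    for ns in(["top"],["side"],["top","side"]):
        vs=[]
        for n in ns:
            o=outl(V[n],k,[x0[0],x0[1],20]); print(n,o and (o[0],o[1],o[2].sum()))
            if o: vs.append((V[n],o[2]))
        if vs:
          c=[fit(vs,k,(x0[0],x0[1],a)) for a in (x0[2],x0[2]+.8,x0[2]-.8)]
          print(k,ns,min(c,key=lambda t:t[1]))
vs=[(V[n],rimmask(V[n],[580,-18,72])) for n in V]
print([v[1].sum() for v in vs])
for s in(vs[:1],vs[1:],vs): print(fit(s,"rim",(579,-18,-.13)))
E
python3 a.py
```

```text
top (np.float64(1.9410341106145157), 0.95, np.int64(540))
stone ['top'] (array([ 424.20078652, -304.66210314,    0.48171895]), np.float64(0.0825501922255446))
side (np.float64(3.56452804348441), 0.67, np.int64(493))
stone ['side'] (array([ 419.93655074, -301.92351005,    0.49815213]), np.float64(0.0855866731047803))
top (np.float64(1.9410341106145157), 0.95, np.int64(540))
side (np.float64(3.56452804348441), 0.67, np.int64(493))
stone ['top', 'side'] (array([ 422.99435642, -304.31752607,    0.48650278]), np.float64(0.09829755255598022))
top (np.float64(1.3954136118654146), 0.8, np.int64(1292))
lid ['top'] (array([427.92599202, 351.1106088 ,   2.76801901]), np.float64(0.0489163224578828))
side (np.float64(1.5377361303800543), 0.95, np.int64(2187))
lid ['side'] (array([425.29391455, 351.19930464,   2.76007124]), np.float64(0.034783089556778224))
top (np.float64(1.3954136118654146), 0.8, np.int64(1292))
side (np.float64(1.5377361303800543), 0.95, np.int64(2187))
lid ['top', 'side'] (array([ 4.26840731e+02,  3.51248310e+02, -3.80644057e-01]), np.float64(0.04812174817469139))
[np.uint64(164215), np.uint64(178362)]
(array([ 5.76953546e+02, -1.56798989e+01, -1.24565018e-01]), np.float64(0.9940630672084846))
(array([606.13841381,  -5.14193711,  -0.84199614]), np.float64(0.9939572688326824))
(array([ 5.76356301e+02, -1.30349973e+01, -1.80253610e-01]), np.float64(0.9942607674067332))
```

```bash
cat > b.py <<'E'
from h import *
R=Rt(-.13); o=np.array([578,-18,70.])
ctrl.move_to((o+R@[-20,0,300]).tolist(),rot(-R[:,2],R[:,0]))
print(status.read_time_s(),status.read_q())
p=camera("wrist"); cv2.imwrite("pics/w1.png",p["frame"][:,:,::-1])
print(p["fx"],proj(p,[o])[0], (-np.array(p["R"]).T@p["t"]).round(), p["R"].tolist() if hasattr(p["R"],"tolist") else p["R"])
E
python3 b.py
```

```text
4.1917 [ 0.90424295 -0.35571124 -0.89394987  2.34450416 -0.3940393   0.52683795
  0.12896546]
282.8753061251246 [338.97718685 165.61265764] [349.  79. 447.] [[0.8583922117117688, -0.11452521263542886, 0.5000467843546141], [-0.25656790196100226, -0.9399343770324249, 0.2251583410757838], [0.4442248558510766, -0.3215701207256036, -0.8362158422922956]]
```

View pics/w1.png

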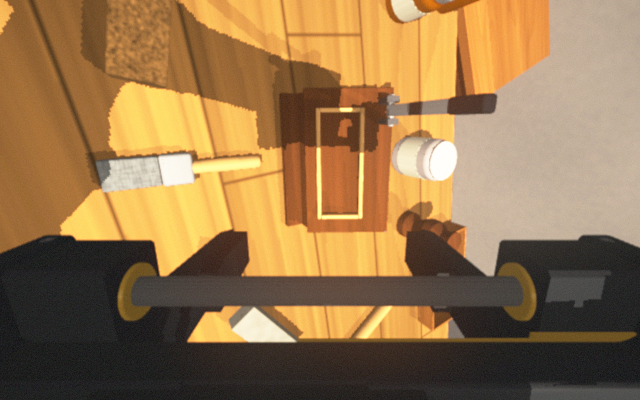

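The wrist view shows the pale rim at (317,108)–(364,218), with the upper part in shadow and the clamp to its right. I'll take a closer view and fit the rim.

```bash
cat > c.py <<'E'
from h import *
import sys
def rimpix(p,v):
    R=Rt(v[2]); o=np.array([v[0],v[1],70.])
    roi=np.zeros((400,640),np.uint8)
    cv2.fillConvexPoly(roi,cv2.convexHull(np.round(proj(p,[o+R@[x,y,6] for x in(-46,46) for y in(-97,97)])).astype(np.int32)),1)
    f=p["frame"].astype(float); g=f[...,1]/(f[...,0]+15)   # pale: green close to red; brown: low
    t,_=cv2.threshold(np.clip(g*200,0,255).astype(np.uint8)[roi>0].reshape(-1,1),0,255,cv2.THRESH_OTSU)
    m=((g*200>t)&(roi>0)).astype(np.uint8); n,l,st,_=cv2.connectedComponentsWithStats(m,connectivity=8)
    k=1+np.argmax(st[1:,4]); h=np.zeros_like(m)
    q=cv2.convexHull(np.argwhere(l==k)[:,::-1].astype(np.int32)); cv2.fillConvexPoly(h,q,1)
    return h,t/200
if __name__=="__main__":
    R=Rt(-.13); o=np.array([578,-18,70.])
    V=[camera("top"),camera("side"),camera("wrist")]
    ctrl.move_l((o+R@[-15,-50,200]).tolist(),max_speed=200)
    V.append(camera("wrist")); print(status.read_time_s())
    x0=(578,-18,-.13); ims=[]
    for s in([0],[1],[2],[3],[0,1,2,3]):
        r=fit([(V[i],rimpix(V[i],x0)[0]) for i in s],"rim",x0); print(s,r)
    p=V[3]; print(mark_of(p,"lid_seat")[:1],mark_of(p,"clamp_hinge")[:2],mark_of(p,"clamp_grip")[:2])
    for p in(V[0],V[3]):
        im=p["frame"][:,:,::-1].copy(); h,_=rimpix(p,x0); u=proj(p,[o])[0].astype(int)
        cs,_=cv2.findContours(h,cv2.RETR_EXTERNAL,cv2.CHAIN_APPROX_NONE); 
        big=cv2.resize(im,None,fx=3,fy=3)
        q=proj(p,M["rim"][0]@Rt(r[0][2]).T+[r[0][0],r[0][1],70]); cv2.polylines(big,[cv2.convexHull(((q+.5)*3).astype(np.int32))],True,(255,0,0),1)
        cv2.drawContours(big,[c*3+1 for c in cs],-1,(0,255,0),1)
        y,x=max(0,u[1]*3-250),max(0,u[0]*3-200); ims.append(cv2.resize(big[y:y+500,x:x+400],(400,500)))
    cv2.imwrite("pics/rim.png",np.hstack(ims))
E
python3 c.py
```

```text
6.8417
[0] (array([ 5.79516921e+02, -1.61116304e+01, -1.63078220e-01]), np.float64(0.15217155266015203))
[1] (array([ 5.73259437e+02, -7.60068545e+01, -9.57395541e-02]), np.float64(0.3680593358737071))
[2] (array([ 5.71848213e+02, -7.48328059e+01, -1.16933384e-01]), np.float64(0.33621647046526515))
[3] (array([640.10186318,  36.58038083,   1.56507505]), np.float64(0.743234599278471))
[0, 1, 2, 3] (array([ 5.79490089e+02, -1.67130364e+01, -1.30341128e-01]), np.float64(0.44073883198743047))
[{'at': [574.1, -19.4, 68.1], 'confidence': 0.94}] [{'at': [619.5, 58.1, 149.5], 'confidence': 0.68}] []
```

View pics/rim.png

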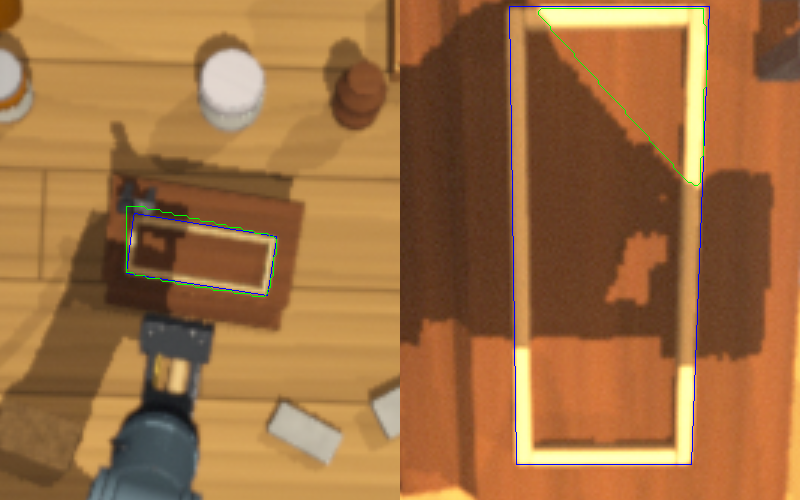

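The combined fit (blue) lies on the rim to within about 1 mm. Now the stone.

```bash
cat > d.py <<'E'
from h import *
s=np.array([422.9,-304.3,.486])
c,sn=np.cos(s[2]),np.sin(s[2]); ax=np.array([-sn,c])
ctrl.move_to([s[0]-30*ax[0],s[1]-30*ax[1],210],down(s[2]))
p=camera("wrist"); o=outl(p,"stone",[s[0],s[1],15]); print(status.read_time_s(),status.read_q().round(2),o and o[:2],o and o[2].sum())
im=p["frame"].copy()
if o:
    r=fit([(p,o[2])],"stone",s); print(r); x=r[0]
    q=proj(p,M["stone"][0]@Rz(x[2]).T+[x[0],x[1],0]); cv2.polylines(im,[cv2.convexHull(np.round(q).astype(np.int32))],True,(255,0,0),1)
cv2.imwrite("pics/w2.png",im[:,:,::-1])
E
python3 d.py
```

```text
8.25 [ 1.34  0.64 -1.08  1.8   0.64  1.1   0.52] (np.float64(2.6068966150995556), 0.86) 5639
(array([ 422.30904009, -307.73300656,    0.494368  ]), np.float64(0.02416836535542355))
```

View pics/w2.png

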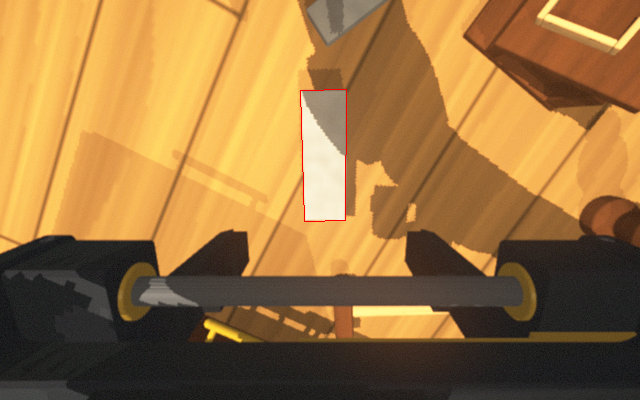

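The stone's red fit lies on its outline at (301–347, 90–221), so I can grasp it. I'll check the downstream IK first.

```bash
cat >> h.py <<'E'
TO=np.array([579.5,-16.7,70.]); TR=Rt(-.130); TQ=rot(-TR[:,2],TR[:,0])
def T(x,y,z): return (TO+TR@np.array([x,y,z],float)).tolist()
E
cat > e.py <<'E'
from h import *
for z in(150,16,46): print(z,ctrl.ik(T(0,0,z),TQ))
x,y,a=422.3,-307.7,.494
ctrl.move_to([x,y,60],down(a))
print(ctrl.move_l([x,y,15],max_speed=80,contact_N=10),status.read_tcp_pos())
hand.command_gripper(40,40)
print(status.read_opening(),status.read_gripper_force(),status.read_time_s())
ctrl.move_l([x,y,200],max_speed=200)
print(status.read_opening(),status.read_gripper_force(),status.read_contact_force(),status.read_wrist_torque())
ctrl.move_to(T(0,0,130),TQ)
cv2.imwrite("pics/w3.png",camera("wrist")["frame"][:,:,::-1])
print(status.read_time_s(),status.read_opening(),status.read_q().round(2))
E
python3 e.py
```

```text
150 [-0.04297892  0.16437074 -0.14008735  2.3542781   0.97154736  0.21088015
 -1.22157158]
16 [ 0.7357122   0.83374619 -1.07479259  2.22059757  1.85283508  0.77412718
 -1.76653847]
46 [ 0.73890899  0.72747321 -1.07273543  2.25053428  1.77457486  0.71007951
 -1.75537217]
False [ 422.48420237 -307.53881685   14.97813189]
49.377899644500374 40.00006020069122 10.2917
49.47898704883173 39.99833643436432 [ 0.22360917  1.19225461 -5.81501629] [-0.03022096 -0.13695417 -0.00413545]
13.1167 49.38891875526083 [ 0.    0.22 -0.19  2.34  1.21  0.2  -1.45]
```

View pics/w3.png

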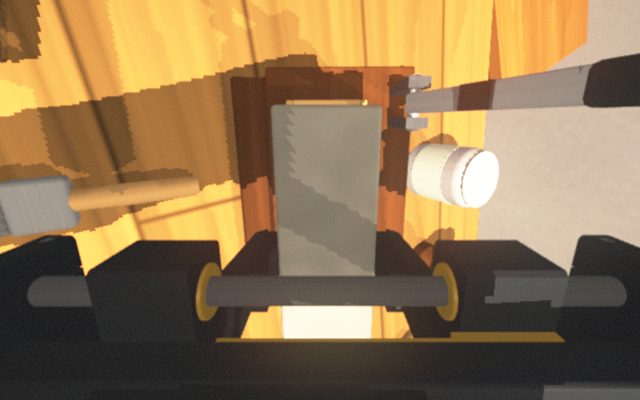

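The stone is held square between the fingers (273–382, 105–275), aligned over the tray. I lower it now.

```bash
cat > f.py <<'E'
from h import *
def tz(): return (TR.T@(status.read_tcp_pos()-TO)).round(1)
ctrl.move_l(T(0,0,28),max_speed=150)
f0=status.read_contact_force()
print(ctrl.move_l(T(0,0,11),max_speed=25,contact_N=8),tz(),TR.T@(status.read_contact_force()-f0))
hand.command_gripper(66); ctrl.sleep(.2)
ctrl.move_l(T(0,0,150),max_speed=200); print(status.read_time_s())
ctrl.move_l(T(-15,-50,200),max_speed=200)
p=camera("wrist");im=p["frame"].copy()
for b,dz in((box(50,150,0,30),0),(box(60,160,0,0),12)):
    q=proj(p,b@TR.T+TO+TR[:,2]*dz);cv2.polylines(im,[cv2.convexHull(np.round(q).astype(np.int32))],True,(255,0,0),1)
u=proj(p,[TO])[0].astype(int); c=im[max(0,u[1]-120):u[1]+120,u[0]-120:u[0]+120]
cv2.imwrite("pics/w4.png",cv2.resize(c,None,fx=2.4,fy=2.4)[:,:,::-1]); print(status.read_time_s())
E
python3 f.py
```

```text
True [-0.1  0.  15. ] [ 4.65579976 -0.76276901  6.78363428]
16.675
17.5667
```

View pics/w4.png

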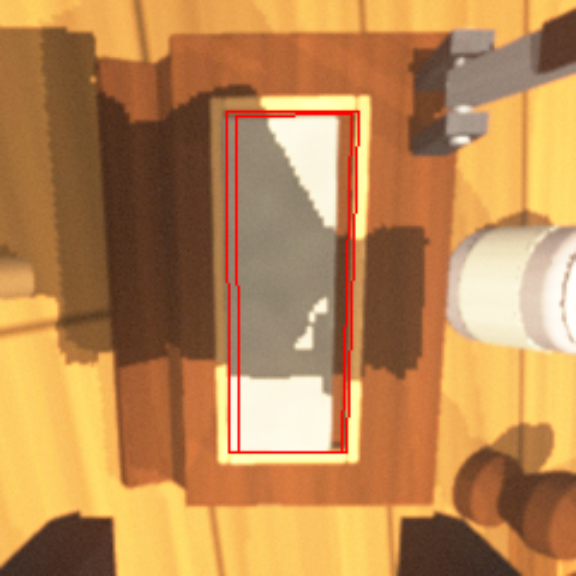

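The stone lies flat inside the rim, resting on its lower front wall, and the red tray overlay agrees with the rim. Next I take a view of the lid.

```bash
cat > g.py <<'E'
from h import *
s=np.array([426.8,351.2,-.377]); ax=np.array([-np.sin(s[2]),np.cos(s[2])])
ctrl.move_to([s[0]-30*ax[0],s[1]-30*ax[1],260],down(s[2]))
p=camera("wrist"); t=camera("top"); o=outl(p,"lid",[s[0],s[1],30]); print(status.read_time_s(),status.read_q().round(2),o and o[:2])
im=p["frame"].copy(); r=fit([(p,o[2])],"lid",s); x=r[0]; print(r)
print(mark_of(p,"lid")[:2])
for b in M["lid"]:
    q=proj(p,b@Rz(x[2]).T+[x[0],x[1],0]); cv2.polylines(im,[cv2.convexHull(np.round(q).astype(np.int32))],True,(0,255,255),1)
cv2.imwrite("pics/w5.png",im[:,:,::-1])
E
python3 g.py
```

```text
19.125 [-0.1   0.42 -0.82  1.81  0.35  1.07 -1.43] (np.float64(3.8273874596964523), 0.74)
(array([ 4.25401663e+02,  3.49725644e+02, -3.81037289e-01]), np.float64(0.020918241505267776))
[{'at': [426.3, 344.7, -2.8], 'confidence': 0.94}, {'at': [646.2, 368.5, -3.9], 'confidence': 0.68}]
```

View pics/w5.png

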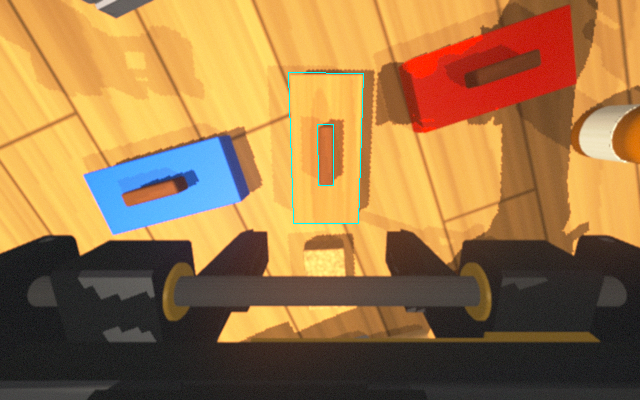

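The cyan fit sits on the wooden lid (289–363, 73–223) and its grip bar (318–333, 124–185). I pick it up and bring it in well clear of the clamp.

```bash
cat > i.py <<'E'
from h import *
x,y,a=425.4,349.7,-.381
ctrl.move_to([x,y,95],down(a))
print(ctrl.move_l([x,y,47],max_speed=80,contact_N=8),status.read_tcp_pos())
hand.command_gripper(8,40); print(status.read_opening(),status.read_gripper_force())
ctrl.move_l([x,y,200],max_speed=200); print(status.read_opening(),status.read_contact_force(),status.read_wrist_torque())
ctrl.move_to([420,150,230],down(-.13)); print(status.read_time_s())
ctrl.move_to(T(-80,-20,150),TQ)
ctrl.move_l(T(0,0,120),max_speed=150)
print(status.read_time_s(),status.read_q().round(2))
p=camera("wrist"); im=p["frame"].copy(); P=status.read_tcp_pos(); R=Ro.from_rotvec(status.read_eef_rot()).as_matrix()
# lid expected: origin 47 mm beyond the TCP
L=np.c_[R[:,1],R[:,0],-R[:,2]]; 
if np.linalg.det(L)<0: L[:,1]*=-1
for b in M["lid"]:
    q=proj(p,b@L.T+P+R[:,2]*47); cv2.polylines(im,[cv2.convexHull(np.round(q).astype(np.int32))],True,(0,255,255),1)
cv2.imwrite("pics/w6.png",im[:,:,::-1])
E
python3 i.py
```

```text
False [425.35990901 349.96087567  47.01573602]
17.810478987793406 40.00004296191037
17.850910884011665 [-0.02087511  0.64945455 -3.70870531] [-0.00143889 -0.0803463  -0.01481423]
23.1583Traceback (most recent call last):
  File "i.py", line 8, in <module>
    ctrl.move_to(T(-80,-20,150),TQ)
    ~~~~~~~~~~~~^^^^^^^^^^^^^^^^^^^
bench.Unreachable: the arm cannot take that pose within its joint ranges
```

```bash
sed -i '3,7d' i.py; sed -i 's/^ctrl.move_to(T(-80.*$/ctrl.move_to([450,-10,240],down(-.13))/; s/^ctrl.move_l(T(0,0,120).*$/ctrl.move_l(T(0,0,120),TQ,max_speed=120)/' i.py; cat i.py | head -6; python3 i.py
```

```text
from h import *
x,y,a=425.4,349.7,-.381
ctrl.move_to([450,-10,240],down(-.13))
ctrl.move_l(T(0,0,120),TQ,max_speed=120)
print(status.read_time_s(),status.read_q().round(2))
p=camera("wrist"); im=p["frame"].copy(); P=status.read_tcp_pos(); R=Ro.from_rotvec(status.read_eef_rot()).as_matrix()
26.6333 [ 0.2   0.27 -0.4   2.33  1.37  0.25 -1.59]
```

View pics/w6.png

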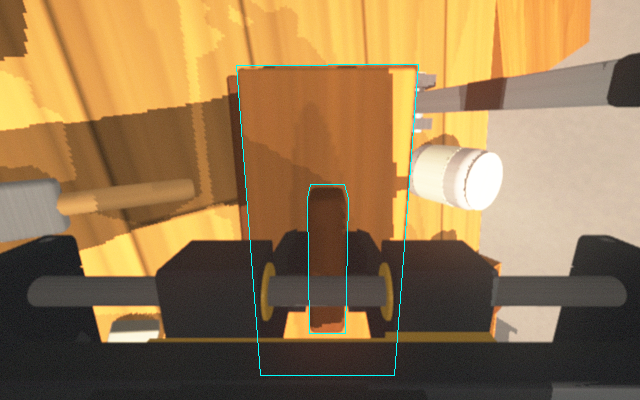

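The lid in hand matches the expected pose (top edge at row 67) and the grip bar agrees. I lower it with contact sensing.

```bash
cat > j.py <<'E'
from h import *
def tz(): return (TR.T@(status.read_tcp_pos()-TO)).round(1)
ctrl.move_l(T(0,0.5,64),max_speed=120)
f0=status.read_contact_force(); t0=status.read_wrist_torque()
c=ctrl.move_l(T(0,0.5,45),max_speed=20,contact_N=8)
print(c,tz(),(TR.T@(status.read_contact_force()-f0)).round(1),(TR.T@(status.read_wrist_torque()-t0)).round(2),status.read_time_s())
E
python3 j.py
```

```text
True [-0.2  0.4 47.1] [ 2.  -0.8  8.8] [ 0.05 -0.55 -0.1 ] 28.0917
```

```bash
cat > k.py <<'E'
from h import *
hand.command_gripper(50); ctrl.sleep(.2)
ctrl.move_l(T(0,0,110),max_speed=200)
V=[camera("top"),camera("side"),camera("wrist")]
for p in V:
    print([(d["at"],d["confidence"]) for d in mark_of(p,"lid") if np.linalg.norm(np.array(d["at"])-TO)<60])
    g=mark_of(p,"clamp_grip")
    for d in g[:1]:
        w=TR.T@(np.array(d["at"])-TO)-[66,80,52]; print(d["confidence"],d["at"],w.round(),"a",np.arctan2(w[2],-w[0]))
p=V[2]; im=p["frame"].copy()
for b in M["lid"]:
    q=proj(p,b@TR.T+TO); cv2.polylines(im,[cv2.convexHull(np.round(q).astype(np.int32))],True,(0,255,255),1)
for a in(1.8,1.9,2.0):
    q=proj(p,[T(66,80,52),T(66-161*np.cos(a),80,52+161*np.sin(a))]); cv2.line(im,*[tuple(map(int,x)) for x in q],(255,0,0) if a==1.9 else (0,0,255),1)
s=V[1]["frame"].copy()
for a in(1.8,1.9,2.0):
    q=proj(V[1],[T(66,80,52),T(66-161*np.cos(a),80,52+161*np.sin(a))]); cv2.line(s,*[tuple(map(int,x)) for x in q],(255,0,0) if a==1.9 else (0,0,255),1)
c=cv2.resize(s[150:270,220:380],(533,400),interpolation=cv2.INTER_CUBIC)
cv2.imwrite("pics/w7.png",cv2.resize(np.vstack([im[:300],np.pad(c,((0,0),(0,107),(0,0)))]),None,fx=.85,fy=.85)[:,:,::-1])
for h in(np.pi/2-.13,-np.pi/2-.13):
    for a in(2.05,1.5,1,.5,0):
        n=np.array([np.sin(a),0,np.cos(a)]); x=np.array([66-140*np.cos(a),80,52+140*np.sin(a)])+n*(6+9*abs(np.sin(a-.52)))
        q=ctrl.ik(T(*x),down(h)); print(round(h,2),a,np.round(T(*x)),None if q is None else np.round(q,2))
print(status.read_time_s())
E
python3 k.py
```

```text
[([575.0, -16.5, 68.5], 0.61), ([583.5, -16.9, 70.2], 0.29)]
0.57 [587.6, 63.1, 288.7] [ 41.   0. 139.] a 1.860794797733853
[([575.0, -15.3, 65.9], 0.67), ([574.8, -15.2, 73.0], 0.32)]
[([576.2, -17.4, 66.1], 0.7)]
1.44 2.05 [629.  57. 289.] [ 0.55  0.74 -1.17  1.49  0.69  1.36  0.78]
1.44 1.5 [554.  67. 272.] [ 0.62  0.63 -1.19  1.71  0.62  1.24  0.73]
1.44 1 [502.  74. 221.] [ 0.65  0.62 -1.2   1.88  0.65  1.11  0.64]
1.44 0.5 [482.  77. 151.] [ 0.63  0.72 -1.18  1.99  0.8   1.01  0.49]
1.44 0 [495.  75.  87.] [ 0.56  0.83 -1.09  1.99  0.94  0.94  0.42]
-1.7 2.05 [629.  57. 289.] [ 0.05  0.48 -0.3   1.52  0.15  1.16 -1.98]
-1.7 1.5 [554.  67. 272.] [ 0.06  0.37 -0.33  1.74  0.14  1.06 -2.02]
-1.7 1 [502.  74. 221.] [ 0.03  0.34 -0.33  1.91  0.14  0.91 -2.06]
-1.7 0.5 [482.  77. 151.] [ 0.02  0.41 -0.33  2.02  0.19  0.74 -2.13]
-1.7 0 [495.  75.  87.] [ 0.03  0.55 -0.34  2.02  0.3   0.63 -2.2 ]
29.9833
```

View pics/w7.png

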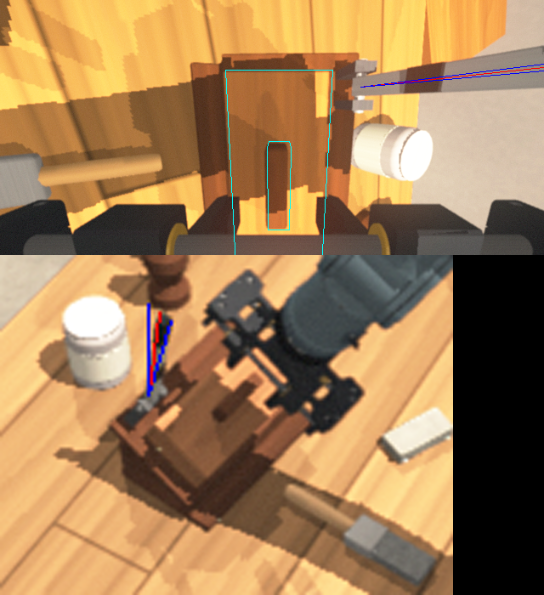

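The overlay puts the lid at its seat, and the clamp's angle is about 1.85 rad. I go over and behind the clamp with closed fingers and sweep it down.

```bash
cat > l.py <<'E'
from h import *
D=down(-np.pi/2-.13)
def P(a,g=0,r=140):
    n=np.array([np.sin(a),0,np.cos(a)])
    return T(*(np.array([66-r*np.cos(a),80,52+r*np.sin(a)])+n*(6+g+9*abs(np.sin(a-.52)))))
def tz(): return (TR.T@(status.read_tcp_pos()-TO)).round(1)
ctrl.move_l([450,-30,260],down(-.13),max_speed=200)
hand.command_gripper(0,20)
ctrl.move_to([500,0,400],D)
s=P(2.1); ctrl.move_to([s[0]+5,s[1],400],D)
ctrl.move_l(s,max_speed=150); print(status.read_time_s(),tz())
f0=status.read_contact_force()
for a in np.arange(1.95,.1,-.15):
    ctrl.move_l(P(a),max_speed=90); print(round(a,2),(status.read_contact_force()-f0).round(1),end=" ")
print(status.read_time_s(),tz())
c=ctrl.move_l(P(-.06),max_speed=20,contact_N=25)
print(c,tz(),np.array(TR.T@(np.array(P(0))-TO)).round(1),(status.read_contact_force()-f0).round(1),status.read_time_s())
E
python3 l.py
```

```text
37.3 [150.7  80.  166.2]
1.95 [-0.9  0.2 -1.1] 1.8 [-0.9 -0.1 -1.5] 1.65 [-0.6  0.1 -0.7] 1.5 [-0.1  0.6 -0.5] 1.35 [-0.1  0.3 -0.4] 1.2 [-0.8 -0.5 -0.9] 1.05 [-0.8 -0.6 -0.7] 0.9 [ 0.1  0.6 -0.4] 0.75 [-1.   0.3 -0.4] 0.6 [-0.5 -0.6 -0.4] 0.45 [-0.6 -1.  -0.9] 0.3 [-1.8  0.3 -0.6] 0.15 [-1.4 -0.2 -0.3] 42.3583 [-71.4  80.   82. ]
True [-73.1  80.   63.1] [-74.   80.   62.5] [-5.5 -1.1 14.9] 43.325
```

```bash
cat > m.py <<'E'
from h import *
def tz(): return (TR.T@(status.read_tcp_pos()-TO)).round(1)
c=ctrl.move_l(T(-73.5,80,56),max_speed=20,contact_N=22); print(c,tz(),status.read_contact_force().round(1))
ctrl.sleep(.2); print(tz(),status.read_contact_force().round(1))
ctrl.move_l(T(-60,80,110),max_speed=150); ctrl.move_l([440,40,260],max_speed=200)
hand_q=status.read_q(); ctrl.move_to([430,-250,300],down(-np.pi/2-.13)); ctrl.sleep(.3)
V=[camera("top"),camera("side")]; ims=[]
for p in V:
    im=p["frame"].copy(); big=cv2.resize(im,None,fx=4,fy=4,interpolation=cv2.INTER_CUBIC)
    for b in M["lid"][:1]:
        q=proj(p,b@TR.T+TO); cv2.polylines(big,[cv2.convexHull(np.round((q+.5)*4).astype(np.int32))],True,(0,255,255),1)
    q=proj(p,[T(66,80,52),T(-95,80,52)]); cv2.line(big,*[tuple(int(v*4+2) for v in x) for x in q],(255,0,0),1)
    u=(proj(p,[TO])[0]*4).astype(int); ims.append(big[u[1]-230:u[1]+230,u[0]-200:u[0]+200])
    print([(d["at"],d["confidence"]) for d in mark_of(p,"clamp_grip")[:2]],np.round(T(-79,80,52)))
cv2.imwrite("pics/w8.png",np.hstack(ims)[:,:,::-1]); print(status.read_time_s())
E
python3 m.py
```

```text
True [-73.1  80.1  63. ] [-5.3 -1.3 18.2]
[-73.1  80.   63.1] [-5.7 -1.4 16.2]
[([496.7, 77.2, 77.8], 0.48)] [496.  75.  76.]
[([495.6, 73.2, 75.8], 0.64)] [496.  75.  76.]
46.7
```

View pics/w8.png

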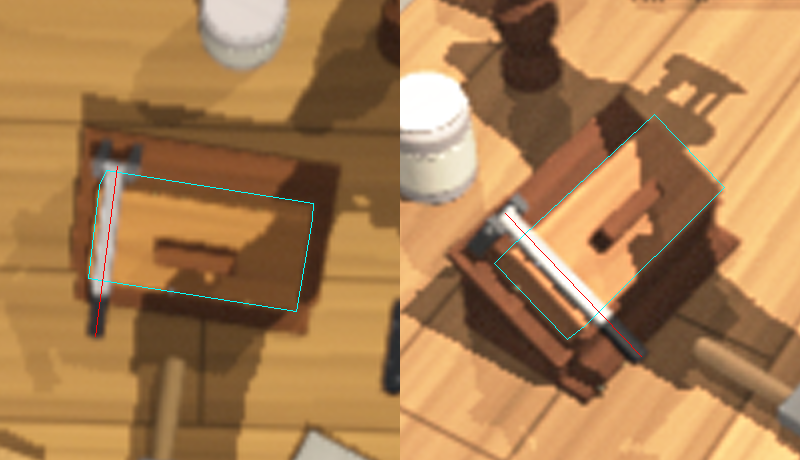

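The clamp bar lies across the lid on its predicted down line (red), and the lid matches its seated outline (cyan). The robot is clear, so I hand in.

```bash
python3 -c "
from bench import *
print(job.finish_job())"
```

```text
the job is handed in; nothing more can be done
None
```

The job is handed in at about 47 s. The stone is flat in the tray, the lid is seated over it, and the clamp was pressed down on it and stayed down. I left the other things alone, but did not check each one against its starting position; no verdict came back.

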